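# Wind the block clamp open and hold the printing block up

## Robot

A 6-joint arm with a two-finger parallel gripper is mounted at the origin on a cart in front of the work surface, level with it; the furniture and walls round the work are solid. World frame = base frame: x ahead of the robot, y to its left, z up, the work surface at z = 0. Lengths are in m, angles in rad, forces in N, time in s.
With the tool pointing down it reaches from about 0.375 to 0.9 m from the base axis. Payload 3.1 kg.
Tool frame: the origin (TCP) lies where the fingers leave the gripper's body, on its centre line; the fingertips stand 70 mm ahead of it and the grasp point (between the pads) lies 51 mm ahead of it (robot.tip_reach is the distance from the TCP to the fingertips, in m); z points along the fingers, y is the line along which they close (so a half turn about z gives the same grasp; the last joint's range is limited). The gripper opens to 87 mm and grips with 3 to 60 N. Pads are 19 mm wide; open, the fingers measure 117 mm over their backs; the gripper's body (75 mm by 190 mm) begins 51 mm behind the grasp point.
Start: joints at [-1.377, 0.527, 1.433, -0, 1.181, -0.178], TCP at [0.227, -0.582, 0.292] pointing down, gripper open.
Joint ranges: [-3.08, 3.08], [-0.75, 2.2], [0.22, 2.44], [-1.43, 4.57], [0, 2.65], [-2.85, 2.85]. Speed limits (rad/s): [2.79, 2.79, 3.14, 3.14, 3.14, 3.14].

## Interface

Orientations are given as a unit quaternion [x, y, z, w].
In Python, from rig import robot gives the robot as it stands.
- The arm moves only by the tool carry_out, never from a script. Its argument "rows" is a list that holds one entry, the list of rows, each a list of 6 numbers: the shift along the tool's x, y, z in mm, then the turn, a rotation vector about the tool's x, y, z in units of 8 degrees (1.0 is 8 degrees). A call has 1 to 20 rows; each row is the pose to reach, as a shift and turn from the pose commanded when the call began, along the tool's axes at that moment; what a row does not reach only later rows make up. A row lasts 1/10 s, in which the tool goes at most 50 mm and 8.59 degrees, less where a joint would pass 70% of its speed; a pose out of reach is approached as far as the arm can. A call with a gripper value outside its range is refused whole. "fingers" is the opening, from 0 (shut) to 1 (fully open), set as the call begins (left out, the last holds). The fingers move at their own pace and stop on an object; "grip_force" is the grip in N (left out, the last holds). Time passes only in rows, so rows that repeat a pose let the fingers close. It gives the time, the measured TCP pose, the force and the opening at its end, in the units of the state.
- robot.get_obs(): the state, without advancing time (a new reading comes with each control period).
- robot.camera(name): name is "scene" or "top"; returns a dict with "color" (420x560x3 uint8, red, green, blue), "depth" (420x560 float32, m along the optical axis (not along the pixel's ray), 0 where there is no reading), "K" (3x3 intrinsics, pixels), "D" ([k1, k2, p1, p2, k3] as OpenCV has them; the pictures are not rectified), "camera_from_world" (4x4, takes a point from world to camera coordinates). Camera axes: x right, y down, z forward; pixel columns grow to the right and rows downward; lengths in m; the calibration is good to about 2 mm. A picture is of the moment at which its call begins.
- robot.hand_in(): hands the job in, once; it reports no verdict.
The state is a dict: "time": time; "q": joint angles; "joint_velocities": joint speeds; "joint_torque": joint torques, N m; "position": TCP position; "tool_rot": TCP orientation; "ft_force": force on the tool from outside, world axes, zero at the start; "moment": the same for the moment, N m; "grip_width": finger opening in m.
Only numpy, scipy, OpenCV 4.12 (cv2) and the standard library are available. Lean on these libraries where they do the work, as an engineer would, in place of code of your own. Each camera call takes 0.05 s, during which the arm holds its last target. There are 200 camera calls.

## Task

Open the printmaker's block clamp: wind its hand wheel anticlockwise (seen from above) by the crank knob, a little more than one full turn, until it comes to its stop and both hooked jaws have drawn back off the wooden printing block. Then take the block by its two long sides, lift it straight up and finish the program still holding it, level and steady in the air, at least 10 cm higher than it lay. Keep the block level all the way, leave the wheel wound open, and do not disturb the other things on the table.

Things in the scene. Friction and masses are not known exactly. Their poses are not given: they have to be found in the camera images.
- clamp: Fixed grey iron clamp on the table, long axis along its y. Origin on the table under the middle of the block; z up. Base plate 90 mm wide (x), 10 mm thick, y from -106 to +160 mm. The block lies on a bed 34 mm wide (x) and 36 mm above the table; its long sides overhang the bed by 4 to 12 mm, with free room for fingers beside and 26 mm below them. The gear housing under the hand wheel is at y = +130 mm.
- hook_left (a point): Middle of the inner edge of the hook of the jaw at the clamp's +y end, 64 mm above the table. Steel jaw 46 mm wide (x), up to 67 mm high, 30 mm long with its hook; with the clamp shut the hook reaches 15 mm over the block's end, so the block cannot be lifted. Driven outward (+y) by the wheel, 2.8 mm per rad, 22 mm at the stop.
- hook_right (a point): The same point on the like jaw at the clamp's -y end, which moves outward (-y) together with the other.
- wheel_axis (a point): Point on the hand wheel's vertical axis, 104 mm above the table (half-way up the knob). Fixed in the clamp at its y = +130 mm, its axes parallel to the clamp's.
- knob_center (a point): Centre of the crank knob: an upright wooden grip 17 to 18 mm in diameter and 39 mm high, from 85 to 124 mm above the table, that spins freely about its own upright axis, on the wheel 30 mm from the wheel's axis. This point is 104 mm above the table. The wheel disc under it is 80 mm in diameter with its top at 84 mm.
- wheel (a joint): Turn of the hand wheel in rad, growing anticlockwise seen from above. The knob stands on the clamp's +x side of the wheel's axis at 0. Starts between 0 and 1.2; hard stop, clamp fully open, at 7.8. Stays where it is left; needs about 2 N at the knob.
- block_center (a point): Centre of the wooden relief-printing block, 50 mm (its x) by 110 mm (its y) by 24 mm, with a thin carved sheet on top (3.5 mm more), 0.14 to 0.28 kg. It lies flat, carved face (its z) up, its long side along the clamp's y; the centre is 48 mm above the table at the start.
- tube_1: squeezed white paint tube lying beside the clamp, 34x136x28 mm; origin in the middle of its underside. To be left alone.
- cup_ochre_out: lidded round paint cup, 71 mm wide, 55 mm high, behind the clamp; origin in the middle of its underside. To be left alone.
- jar_lower: squat screw-top paint jar, 67 mm wide, 76 mm high, behind the hand wheel; origin in the middle of its underside. To be left alone.
- brayer: ink roller with a wooden grip, 151x118x38 mm, to the left of the clamp; origin in the middle of its underside. To be left alone.
- tube_2: second paint tube, 38x136x27 mm, far left; origin in the middle of its underside. To be left alone.
- pen_2: capped marker pen, 135 mm, far left; origin in the middle of its underside. To be left alone.
- water_jar: glass rinse jar with a brush in it, 69 mm wide, 168 mm high, at the back right; origin in the middle of its underside. To be left alone.
Things that resemble listed ones, but are neither listed nor needed, are in the scene too. Of the things that look like the part that bears block_center, the middle-sized one is meant.

How it is judged:
On the way, in this order (a step that is already met when the one before it is completed fails the run):
1. the hand wheel is wound anticlockwise to its stop while the block still lies in the clamp (value of joint wheel above 7.5 rad and height (world z) of block_center below 0.06 m), for 0.2 s.
2. the block is lifted clear of the clamp, level (height (world z) of block_center above 0.1 m and angle between block_center's own z axis and vertical below 0.15 rad and contact force between block and clamp below 0.05 N), for 0.2 s.
At the end, for the whole second after the job is handed in: The fingers hold the block, its centre at least 143 mm above the table (it lay at 48 mm), carved face up and level within 6 degrees, still (under 20 mm/s and 0.15 rad/s), touching the clamp nowhere; the wheel is wound to within 0.5 rad of its stop (height (world z) of block_center above 0.143 m and angle between block_center's own z axis and vertical below 0.11 rad and contact force between block and the fingers above 1 N and contact force between block and clamp below 0.05 N and distance between block_center and the grasp point below 0.07 m and linear speed of block below 0.02 m/s and angular speed of block below 0.15 rad/s and value of joint wheel above 7.3 rad); the arm keeps its last pose, push and grip.
It fails at once if the block is tipped more than 17 degrees (angle between block_center's own z axis and vertical above 0.3 rad).
It fails at once if another thing on the table is pushed more than 3 cm (distance of any of tube_1, cup_ochre_out, jar_lower, brayer, tube_2, pen_2, water_jar from where it was at the start of the episode above 0.03 m).
It also fails if it takes over 64 s, if anything falls off the work surface, if the arm or the gripper's body presses on something with over 40 N, if the wrist force passes 120 N, or if a joint passes its speed limit or range.

## Working session

There is one attempt and no reset: what is moved stays moved. The work goes in short steps, Python scripts to look and compute and a tool call to move; the robot and the scene stay as the last step left them, time stands still between calls to the robot, and variables do not carry over. Pictures are saved under pics/ and viewed, on a budget of 10 in all, crops included, one or two more only if the job needs it, and the job is handed in when it is done.

Besides the shell and the picture viewer there is one more tool, called after "Emit:" in YAML: its name, and indented under it one key for each argument. carry_out: Moves the arm, as the interface text tells. Its arguments: {"type":"object","properties":{"rows":{"type":"array"},"fingers":{"type":"number"},"grip_force":{"type":"number"}},"required":["rows"]}

```bash
ls; mkdir -p pics; python3 - <<'E'
from rig import robot
import cv2,numpy as np
o=robot.get_obs(); print({k:np.round(v,3).tolist() for k,v in o.items()})
for n in("scene","top"):
    c=robot.camera(n); cv2.imwrite(f"pics/{n}0.png",c["color"][:,:,::-1]); np.savez(f"{n}0.npz",**c)
    print(n,c["K"].tolist(),np.round(c["D"],4).tolist(),np.round(c["camera_from_world"],3).tolist())
E
```

```text
pics
{'time': 0.0, 'q': [-1.378, 0.528, 1.434, 0.0, 1.181, -0.179], 'joint_velocities': [0.002, -0.002, 0.003, 0.002, 0.001, -0.0], 'joint_torque': [0.0, -44.004, -17.659, 0.063, 0.058, -0.0], 'position': [0.227, -0.582, 0.291], 'tool_rot': [0.983, 0.185, -0.0, -0.001], 'ft_force': [-0.441, 0.125, -1.102], 'moment': [0.007, 0.022, 0.019], 'grip_width': 0.087}
scene [[414.5980227660903, 0.0, 277.1728244577467], [0.0, 414.5980227660903, 210.28701835440404], [0.0, 0.0, 1.0]] [-0.0575, 0.0, 0.0, 0.0, 0.0] [[-0.888, -0.46, -0.023, 0.61], [-0.166, 0.365, -0.916, 0.073], [0.43, -0.809, -0.401, 1.107], [0.0, 0.0, 0.0, 1.0]]
top [[479.08186687067183, 0.0, 271.84382813355904], [0.0, 479.08186687067183, 207.93463986971503], [0.0, 0.0, 1.0]] [-0.1089, 0.0, 0.0, 0.0, 0.0] [[-0.007, -1.0, 0.006, 0.26], [-0.993, 0.007, -0.117, 0.549], [0.117, -0.007, -0.993, 1.246], [0.0, 0.0, 0.0, 1.0]]
```

View pics/top0.png

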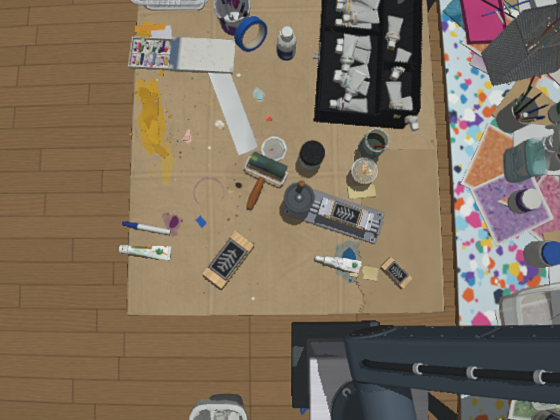

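View pics/scene0.png

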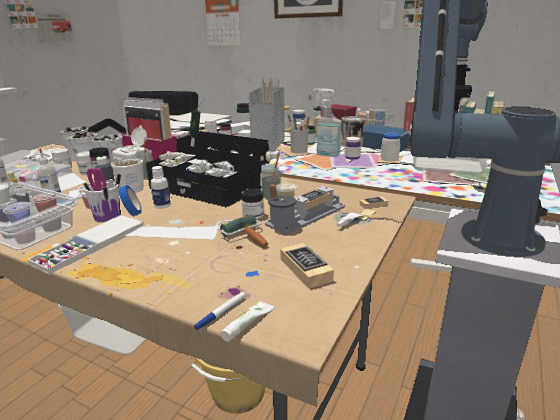

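The top view shows the clamp: wheel at about (297,201), block in the clamp at about (345,214). There are two decoy blocks, at (228,260) (large) and (397,273) (small). The jar is at (312,156) and the brayer at (263,175). I'll zoom in on the clamp.

```bash
cat > h.py <<'E'
import numpy as np,cv2
def load(n): return dict(np.load(n))
def cast(c,uv,z):
    """pixels -> world points on plane at height z"""
    uv=np.asarray(uv,float).reshape(-1,1,2)
    n=cv2.undistortPoints(uv,c["K"],c["D"]).reshape(-1,2)
    T=c["camera_from_world"]; R,t=T[:3,:3],T[:3,3]; o=-R.T@t
    d=np.c_[n,np.ones(len(n))]@R
    return o+d*((z-o[2])/d[:,2])[:,None]
def cloud(c):
    h,w=c["depth"].shape; v,u=np.mgrid[:h,:w]
    n=cv2.undistortPoints(np.c_[u.ravel(),v.ravel()].astype(float).reshape(-1,1,2),c["K"],c["D"]).reshape(-1,2)
    z=c["depth"].ravel(); P=np.c_[n*z[:,None],z]; T=c["camera_from_world"]
    W=(P-T[:3,3])@T[:3,:3]; W[z==0]=np.nan
    return W.reshape(h,w,3)
E
python3 - <<'E'
from h import *
c=load("top0.npz"); im=c["color"][165:260,270:405,::-1]
cv2.imwrite("pics/crop1.png",cv2.resize(im,None,fx=5.9,fy=5.9,interpolation=cv2.INTER_CUBIC))
W=cloud(c)
for uv in [(345,214),(297,201),(303,186),(330,290),(380,237)]: print(uv,W[uv[1],uv[0]].round(3),cast(c,[uv],0.075).round(3))
# high points near the wheel
m=(W[...,2]>0.105)&(W[...,2]<0.14)
m[:170]=0;m[240:]=0;m[:,:270]=0;m[:,330:]=0
print("knob top",m.sum(),W[m].mean(0) if m.any() else None)
E
```

```text
(345, 214) [0.529 0.066 0.065] [[0.528 0.068 0.075]]
(297, 201) [0.562 0.192 0.085] [[0.563 0.191 0.075]]
(303, 186) [0.597 0.177 0.104] [[0.602 0.175 0.075]]
(330, 290) [0.331 0.101 0.002] [[0.335 0.11  0.075]]
(380, 237) [ 0.472 -0.039  0.001] [[ 0.468 -0.022  0.075]]
knob top 39 [0.60140285 0.18411592 0.1217333 ]
```

View pics/crop1.png

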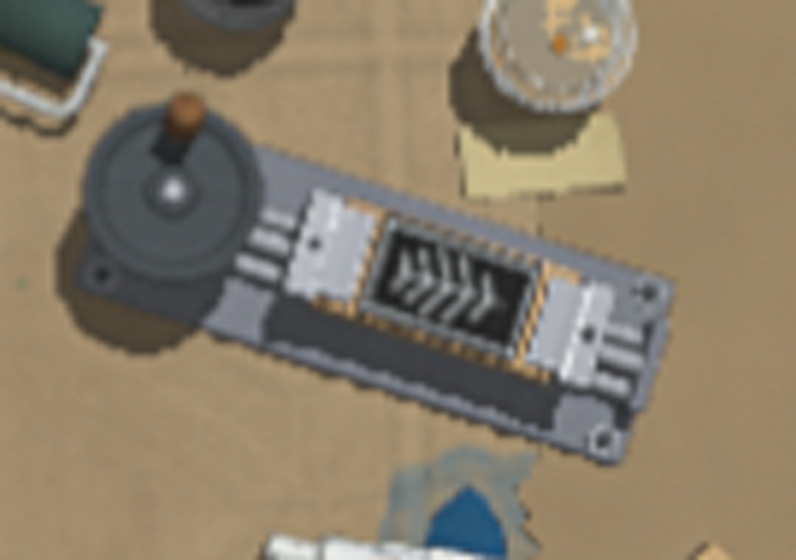

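Crop (5.9x, origin 270,165): wheel centre (172,190), knob top (187,110), carved sheet between the jaws with corners around (392,217), (540,265), (515,358), (362,308). Base plate corners are at (675,280) and (620,462). Now I'll fit these from colour and depth.

```bash
python3 - <<'E'
from h import *
c=load("top0.npz"); W=cloud(c); z=W[...,2]
roi=np.zeros(z.shape,bool); roi[165:250,270:405]=1
def blob(m):
    n,l,s,ce=cv2.connectedComponentsWithStats((m&roi).astype(np.uint8)); k=1+s[1:,4].argmax(); return l==k
# wheel disc
m=blob((z>.078)&(z<.13)); ct=max(cv2.findContours(m.astype(np.uint8),0,1)[0],key=len)
P=cast(c,ct.reshape(-1,2),.084)[:,:2].astype(np.float32); (ce,r)=cv2.minEnclosingCircle(P); print("wheel",ce,r, "median",np.median(W[m&(z<.09)],0), (P.min(0)+P.max(0))/2,(P.max(0)-P.min(0))/2)
wc=cast(c,[(270+172/5.9,165+190/5.9)],.086)[0]; print("hub",wc)
# knob
k=cast(c,[(270+187/5.9,165+108/5.9)],.124)[0]; print("knob",k, "r",np.hypot(*(k-wc)[:2]))
# block sheet quad
f=lambda q:[(270+a/5.9,165+b/5.9) for a,b in q]
Q=cast(c,f([(392,217),(540,265),(515,358),(362,308)]),.0635)[:,:2]; print("sheet",Q.round(4),Q.mean(0)); 
d=(Q[0]+Q[3]-Q[1]-Q[2]); print("yaw sheet",np.arctan2(d[1],d[0])-np.pi/2,np.linalg.norm(d)/2,np.linalg.norm(Q[0]-Q[3]))
B=cast(c,f([(675,280),(620,462)]),.01)[:,:2]; print("base end",B.round(4),np.linalg.norm(B[0]-B[1]),"mid",B.mean(0)); b=B[0]-B[1];print("yaw base",np.arctan2(b[1],b[0]))
v=wc[:2]-B.mean(0);print("yaw axis",np.arctan2(v[1],v[0])-np.pi/2,np.linalg.norm(v),"(236)")
# elevated band (block+jaws)
m2=blob((z>.055)&(z<.075)); ct=max(cv2.findContours(m2.astype(np.uint8),0,1)[0],key=len)
R=cv2.minAreaRect((1000*cast(c,ct.reshape(-1,2),.064)[:,:2]).astype(np.float32)); print("band",R)
# obstacles near
for n,u in dict(jar=(312,155),cup=(274,149),brayer=(265,168),cup2=(364,172),jar3=(376,143),tube=(340,264)).items(): print(n,W[u[1],u[0]].round(3))
E
```

```text
wheel (0.5748259425163269, 0.18683375418186188) 0.04234320670366287 median [0.57150256 0.18927846 0.08292244] [0.57473654 0.18901327] [0.04147685 0.03860681]
hub [0.57118619 0.18636343 0.086     ]
knob [0.60075809 0.18196435 0.124     ] r 0.02989731119497185
sheet [[0.5617 0.0876]
 [0.5398 0.0222]
 [0.4987 0.0345]
 [0.5213 0.1018]] [0.53038089 0.0615414 ]
yaw sheet -0.32356908143900664 0.0699520984156355 0.0427802605987278
base end [[ 0.5384 -0.0511]
 [ 0.4546 -0.0228]] 0.08845943694402382 mid [ 0.49653157 -0.03694281]
yaw base -0.3261817864553914
yaw axis -0.32263379112063983 0.23545485790092116 (236)
band ((531.0248413085938, 64.15821838378906), (142.60324096679688, 50.79901885986328), 71.06017303466797)
jar [0.683 0.151 0.078]
cup [0.717 0.249 0.008]
brayer [0.659 0.274 0.03 ]
cup2 [0.641 0.011 0.058]
jar3 [ 0.72  -0.023  0.059]
tube [0.4   0.076 0.026]
```

```bash
cat >> h.py <<'E'
from scipy.spatial.transform import Rotation as Ro
YAW=-.324; CX=np.array([np.cos(YAW),np.sin(YAW),0]); CY=np.array([-np.sin(YAW),np.cos(YAW),0])
WHEEL=np.array([.5715,.1868,0]); ORG=WHEEL-.13*CY
TOOL=Ro.from_matrix(np.c_[CY,CX,[0,0,-1]])   # fingers close along clamp x
def delta(target,rot=TOOL,obs=None):
    """shift (mm) and turn (8deg) in present tool axes"""
    R=Ro.from_quat(obs["tool_rot"]); return (1000*R.inv().apply(np.array(target)-obs["position"])).round(1),((R.inv()*rot).as_rotvec(degrees=True)/8).round(2)
E
python3 - <<'E'
from h import *
from rig import robot
c=load("top0.npz"); W=cloud(c)
print("ORG",ORG, "hub z",W[195:200,296:303,2].round(3))
o=robot.get_obs(); k=WHEEL+.03*np.array([np.cos(-.148),np.sin(-.148),0]); print(k)
print(delta(k+[0,0,.25],obs=o))
E
```

```text
ORG [0.53011307 0.06356396 0.        ] hub z [[0.09  0.082 0.088 0.084 0.081 0.081 0.083]
 [0.088 0.084 0.087 0.088 0.086 0.085 0.084]
 [0.079 0.084 0.088 0.085 0.09  0.081 0.086]
 [0.085 0.083 0.085 0.085 0.086 0.085 0.085]
 [0.082 0.083 0.082 0.085 0.089 0.088 0.088]]
[0.60117204 0.18237619 0.        ]
(array([ 626.2, -575.9,   42.7]), array([-0.01, -0.01, -6.27]))
```

Emit:
carry_out:
  rows:
    - [[31,-29,2,0,0,-0.3],[63,-58,4,0,0,-0.6],[94,-86,6,0,0,-0.9],[125,-115,8,0,0,-1.25],[157,-144,10,0,0,-1.6],[188,-173,12,0,0,-1.9],[219,-202,14,0,0,-2.2],[250,-230,16,0,0,-2.5],[282,-259,18,0,0,-2.8],[313,-288,21,0,0,-3.1],[344,-317,23,0,0,-3.4],[376,-346,25,0,0,-3.8],[407,-374,27,0,0,-4.1],[438,-403,30,0,0,-4.4],[470,-432,32,0,0,-4.7],[501,-461,34,0,0,-5.0],[532,-490,36,0,0,-5.3],[563,-518,38,0,0,-5.65],[595,-547,40,0,0,-6.0],[626,-576,43,0,0,-6.27]]
  fingers: 0.6
  grip_force: 15

```text
time: 2.1
position: [0.6015, 0.1836, 0.2488]
tool_rot: [0.811, 0.585, -0.0, -0.0]
ft_force: [0.6, -0.1, 0.1]
grip_width: 0.0519
```

```bash
python3 - <<'E'
from h import *
from rig import robot
o=robot.get_obs(); k=WHEEL+.03*np.array([np.cos(-.148),np.sin(-.148),0])
print(o["q"],o["position"],o["ft_force"],o["grip_width"])
print(delta(k+[0,0,.162],obs=o))
c=robot.camera("scene"); np.savez("s1.npz",**c)
cv2.imwrite("pics/s1.png",cv2.resize(c["color"][120:270,200:400,::-1],None,fx=4,fy=4,interpolation=cv2.INTER_CUBIC))
E
```

```text
[ 1.18811552e-01  5.81912962e-01  1.46463733e+00 -1.71059904e-04
  1.09548134e+00  4.40436183e-01] [0.60150009 0.18355531 0.24882976] [ 0.57431978 -0.09910843  0.12629502] 0.051925682799450895
(array([-1.2,  0.1, 86.8]), array([-0.  ,  0.  ,  0.02]))
```

View pics/s1.png

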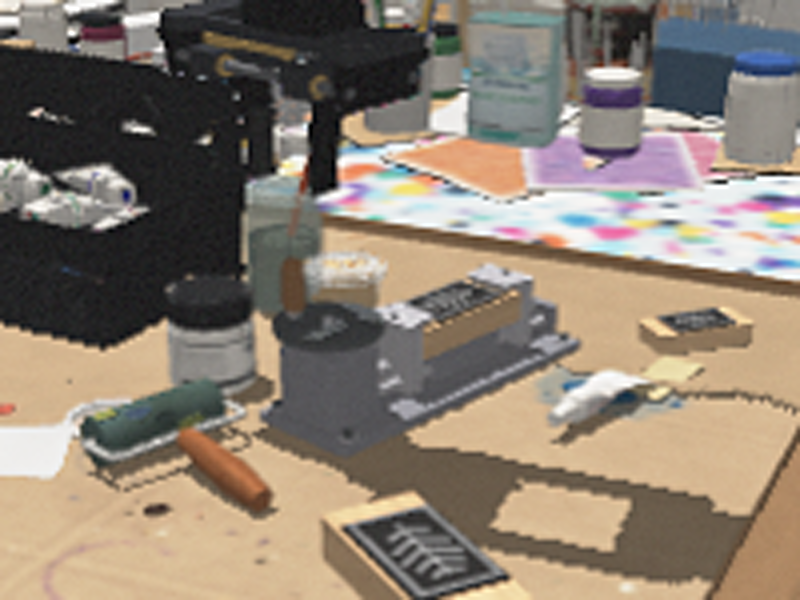

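The scene crop shows the knob upright at about (293,287), centred between the open fingers hanging above it at (255,150) and (325,150). I'll descend and close.

Emit:
carry_out:
  rows:
    - [[-1,0,20,0,0,0],[-1,0,40,0,0,0],[-1,0,60,0,0,0],[-1,0,75,0,0,0],[-1,0,87,0,0,0],[-1,0,87,0,0,0],[-1,0,87,0,0,0]]

```text
time: 2.85
position: [0.601, 0.1807, 0.1624]
tool_rot: [0.812, 0.584, 0.0, 0.0]
ft_force: [0.4, 0.4, 0.8]
grip_width: 0.0522
```

Emit:
carry_out:
  rows:
    - [[0,0,0,0,0,0],[0,0,0,0,0,0],[0,0,0,0,0,0],[0,0,0,0,0,0],[0,0,0,0,0,0],[0,0,0,0,0,0],[0,0,0,0,0,0],[0,0,0,0,0,0]]
  fingers: 0
  grip_force: 15

```text
time: 3.65
position: [0.602, 0.1806, 0.1626]
tool_rot: [0.812, 0.584, 0.001, 0.001]
ft_force: [4.0, -1.7, -0.8]
grip_width: 0.0173
```

```bash
python3 - <<'E'
import numpy as np
t0=.16
for a,b in((0,10),(10,24)):
  s=t0+.2*a; print(a,[[round(30*(np.sin(t)-np.sin(s)),1),round(30*(np.cos(t)-np.cos(s)),1)] for t in t0+.2*np.arange(a+1,b+1)])
E
```

```text
0 [[np.float64(5.8), np.float64(-1.5)], [np.float64(11.2), np.float64(-4.2)], [np.float64(15.9), np.float64(-7.9)], [np.float64(19.8), np.float64(-12.4)], [np.float64(22.7), np.float64(-17.6)], [np.float64(24.6), np.float64(-23.3)], [np.float64(25.2), np.float64(-29.3)], [np.float64(24.7), np.float64(-35.3)], [np.float64(23.0), np.float64(-41.0)], [np.float64(20.2), np.float64(-46.3)]]
10 [[np.float64(-3.8), np.float64(-4.6)], [np.float64(-8.5), np.float64(-8.4)], [np.float64(-13.8), np.float64(-11.2)], [np.float64(-19.5), np.float64(-12.8)], [np.float64(-25.5), np.float64(-13.3)], [np.float64(-31.4), np.float64(-12.6)], [np.float64(-37.1), np.float64(-10.7)], [np.float64(-42.3), np.float64(-7.8)], [np.float64(-46.8), np.float64(-3.8)], [np.float64(-50.5), np.float64(0.9)], [np.float64(-53.1), np.float64(6.3)], [np.float64(-54.6), np.float64(12.1)], [np.float64(-54.9), np.float64(18.1)], [np.float64(-54.0), np.float64(24.0)]]
```

Emit:
carry_out:
  rows:
    - [[5.8,-1.5,0,0,0,0],[11.2,-4.2,0,0,0,0],[15.9,-7.9,0,0,0,0],[19.8,-12.4,0,0,0,0],[22.7,-17.6,0,0,0,0],[22.7,-17.6,0,0,0,0],[22.7,-17.6,0,0,0,0]]

```text
time: 4.35
position: [0.59, 0.2091, 0.1625]
tool_rot: [0.812, 0.584, -0.0, -0.001]
ft_force: [-1.3, 4.1, 4.6]
grip_width: 0.0172
```

```bash
cat > st.py <<'E'
from h import *
from rig import robot
o=robot.get_obs(); p=o["position"]-WHEEL; f=o["ft_force"]
x,y=p@CX,p@CY; print("t",round(o["time"],2),"rel clamp x,y mm",round(1000*x,1),round(1000*y,1),"r",round(1000*np.hypot(x,y),1),"ang",round(np.arctan2(y,x),3),"F clamp xyz",round(f@CX,1),round(f@CY,1),round(f[2],1),"z",round(o["position"][2],4),"w",o["grip_width"])
E
python3 st.py
```

```text
t 4.35 rel clamp x,y mm 10.5 27.1 r 29.0 ang 1.201 F clamp xyz -2.5 3.4 4.6 z 0.1625 w 0.017227344300959475
```

```bash
python3 - <<'E'
import numpy as np
s=1.16; print([[round(float(30*(np.sin(t)-np.sin(s))),1),round(float(30*(np.cos(t)-np.cos(s))),1),0,0,0,0] for t in s+.2*np.arange(1,19)])
E
```

```text
[[1.8, -5.7, 0, 0, 0, 0], [2.5, -11.7, 0, 0, 0, 0], [2.0, -17.6, 0, 0, 0, 0], [0.3, -23.4, 0, 0, 0, 0], [-2.6, -28.7, 0, 0, 0, 0], [-6.4, -33.3, 0, 0, 0, 0], [-11.0, -37.0, 0, 0, 0, 0], [-16.3, -39.8, 0, 0, 0, 0], [-22.1, -41.5, 0, 0, 0, 0], [-28.1, -42.0, 0, 0, 0, 0], [-34.0, -41.3, 0, 0, 0, 0], [-39.7, -39.4, 0, 0, 0, 0], [-44.9, -36.4, 0, 0, 0, 0], [-49.4, -32.5, 0, 0, 0, 0], [-53.0, -27.7, 0, 0, 0, 0], [-55.7, -22.3, 0, 0, 0, 0], [-57.2, -16.5, 0, 0, 0, 0], [-57.5, -10.6, 0, 0, 0, 0]]
```

Emit:
carry_out:
  rows:
    - [[1.8,-5.7,0,0,0,0],[2.5,-11.7,0,0,0,0],[2.0,-17.6,0,0,0,0],[0.3,-23.4,0,0,0,0],[-2.6,-28.7,0,0,0,0],[-6.4,-33.3,0,0,0,0],[-11.0,-37.0,0,0,0,0],[-16.3,-39.8,0,0,0,0],[-22.1,-41.5,0,0,0,0],[-28.1,-42.0,0,0,0,0],[-34.0,-41.3,0,0,0,0],[-39.7,-39.4,0,0,0,0],[-44.9,-36.4,0,0,0,0],[-49.4,-32.5,0,0,0,0],[-53.0,-27.7,0,0,0,0],[-55.7,-22.3,0,0,0,0],[-57.2,-16.5,0,0,0,0],[-57.5,-10.6,0,0,0,0],[-57.5,-10.6,0,0,0,0]]

```text
time: 6.25
position: [0.5624, 0.1566, 0.1624]
tool_rot: [0.812, 0.584, -0.001, -0.001]
ft_force: [1.1, 0.4, 6.4]
grip_width: 0.0169
```

```bash
python3 st.py; python3 - <<'E'
import numpy as np
s=4.76; print([[round(float(30*(np.sin(t)-np.sin(s))),1),round(float(30*(np.cos(t)-np.cos(s))),1),0,0,0,0] for t in s+.2*np.arange(1,17)])
E
```

```text
t 6.25 rel clamp x,y mm 1.0 -31.6 r 31.6 ang -1.54 F clamp xyz 0.9 0.8 6.4 z 0.1624 w 0.01693900334560569
[[0.9, 5.9, 0, 0, 0, 0], [2.9, 11.6, 0, 0, 0, 0], [6.0, 16.7, 0, 0, 0, 0], [10.1, 21.1, 0, 0, 0, 0], [15.0, 24.6, 0, 0, 0, 0], [20.4, 27.0, 0, 0, 0, 0], [26.3, 28.3, 0, 0, 0, 0], [32.3, 28.5, 0, 0, 0, 0], [38.2, 27.4, 0, 0, 0, 0], [43.7, 25.2, 0, 0, 0, 0], [48.8, 22.0, 0, 0, 0, 0], [53.0, 17.8, 0, 0, 0, 0], [56.4, 12.8, 0, 0, 0, 0], [58.7, 7.3, 0, 0, 0, 0], [59.8, 1.4, 0, 0, 0, 0], [59.8, -4.6, 0, 0, 0, 0]]
```

Emit:
carry_out:
  rows:
    - [[0.9,5.9,0,0,0,0],[2.9,11.6,0,0,0,0],[6.0,16.7,0,0,0,0],[10.1,21.1,0,0,0,0],[15.0,24.6,0,0,0,0],[20.4,27.0,0,0,0,0],[26.3,28.3,0,0,0,0],[32.3,28.5,0,0,0,0],[38.2,27.4,0,0,0,0],[43.7,25.2,0,0,0,0],[48.8,22.0,0,0,0,0],[53.0,17.8,0,0,0,0],[56.4,12.8,0,0,0,0],[58.7,7.3,0,0,0,0],[59.8,1.4,0,0,0,0],[59.8,1.4,0,0,0,0],[59.8,1.4,0,0,0,0]]

```text
time: 7.95
position: [0.5836, 0.2127, 0.1625]
tool_rot: [0.812, 0.584, 0.0, 0.001]
ft_force: [5.7, -1.6, 4.2]
grip_width: 0.0168
```

```bash
python3 st.py
```

```text
t 7.95 rel clamp x,y mm 3.2 28.4 r 28.6 ang 1.459 F clamp xyz 5.9 0.3 4.2 z 0.1625 w 0.016757158248555334
```

Emit:
carry_out:
  rows:
    - [[0,-2,0,0,0,0],[0,-3,0,0,0,0],[0,-4,0,0,0,0],[0,-4,0,0,0,0],[0,-4,0,0,0,0],[0,-4,0,0,0,0]]

```text
time: 8.55
position: [0.583, 0.2129, 0.1626]
tool_rot: [0.811, 0.584, 0.003, 0.003]
ft_force: [12.4, -4.7, 0.3]
grip_width: 0.017
```

```bash
python3 st.py
```

```text
t 8.55 rel clamp x,y mm 2.6 28.4 r 28.5 ang 1.481 F clamp xyz 13.2 -0.5 0.3 z 0.1626 w 0.017014863897689716
```

The 13 N rise with almost no motion means the wheel is at its stop, at an estimated 7.76 rad. Next I'll ease off, release and go up.

Emit:
carry_out:
  rows:
    - [[0,4,0,0,0,0],[0,4,0,0,0,0],[0,4,0,0,0,0],[0,4,0,0,0,0],[0,4,0,0,0,0]]
  fingers: 0.55

```text
time: 9.05
position: [0.582, 0.2133, 0.1617]
tool_rot: [0.812, 0.584, -0.001, -0.001]
ft_force: [0.3, 0.3, -0.2]
grip_width: 0.0453
```

Emit:
carry_out:
  rows:
    - [[0,0,-20,0,0,0],[0,0,-50,0,0,0],[0,0,-90,0,0,0],[-20,0,-110,0,0,0],[-60,0,-110,0,0,0],[-100,0,-110,0,0,0],[-140,0,-110,0,0,0],[-157,0,-110,0,0,0],[-157,0,-110,0,0,0]]

```text
time: 9.95
position: [0.5321, 0.0624, 0.2722]
tool_rot: [0.813, 0.583, -0.001, -0.0]
ft_force: [0.1, -0.1, -1.3]
grip_width: 0.0483
```

```bash
python3 st.py; python3 - <<'E'
from h import *
from rig import robot
for n in("scene","top"):
    c=robot.camera(n); np.savez(f"{n}2.npz",**c)
s=load("scene2.npz")["color"][150:260,240:360,::-1]; t=load("top2.npz")["color"][165:260,270:390,::-1]
f=lambda i,w:cv2.resize(i,(w,w*i.shape[0]//i.shape[1]),interpolation=cv2.INTER_CUBIC)
a,b=f(s,400),f(t,400); h=max(len(a),len(b)); p=lambda i:np.vstack([i,np.zeros((h-len(i),400,3),np.uint8)])
cv2.imwrite("pics/after.png",np.hstack([p(a),p(b)]))
E
```

```text
t 9.95 rel clamp x,y mm 2.2 -130.5 r 130.5 ang -1.554 F clamp xyz 0.2 -0.1 -1.3 z 0.2722 w 0.04828107117332854
```

View pics/after.png

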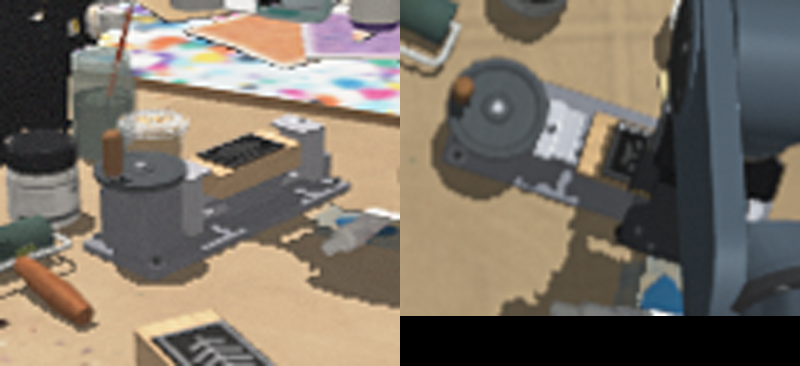

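The wheel knob has turned to the clamp's +y side. The left jaw is visibly clear of the block's end, with a gap at about (575,140) on the right panel. The right jaw at (295,125) on the left panel also no longer covers the block's top. Next: open fully and descend on the block.

Emit:
carry_out:
  rows:
    - [[0,-1.5,0,0,0,0],[0,-1.5,20,0,0,0],[0,-1.5,45,0,0,0],[0,-1.5,70,0,0,0],[0,-1.5,90,0,0,0],[0,-1.5,110,0,0,0],[0,-1.5,125,0,0,0],[0,-1.5,140,0,0,0],[0,-1.5,152,0,0,0],[0,-1.5,164,0,0,0],[0,-1.5,173,0,0,0],[0,-1.5,173,0,0,0],[0,-1.5,173,0,0,0]]
  fingers: 1.0

```text
time: 11.35
position: [0.532, 0.0648, 0.0993]
tool_rot: [0.812, 0.584, 0.0, 0.0]
ft_force: [0.7, -0.5, 0.2]
grip_width: 0.087
```

Emit:
carry_out:
  rows:
    - [[0,0,0,0,0,0],[0,0,0,0,0,0],[0,0,0,0,0,0],[0,0,0,0,0,0],[0,0,0,0,0,0],[0,0,0,0,0,0],[0,0,0,0,0,0],[0,0,0,0,0,0],[0,0,0,0,0,0]]
  fingers: 0.3
  grip_force: 25

```text
time: 12.25
position: [0.5321, 0.0647, 0.0994]
tool_rot: [0.812, 0.584, 0.0, 0.0]
ft_force: [0.5, -0.7, 2.2]
grip_width: 0.0501
```

```bash
python3 st.py
```

```text
t 12.25 rel clamp x,y mm 1.5 -128.3 r 128.3 ang -1.559 F clamp xyz 0.7 -0.6 2.2 z 0.0994 w 0.05014722077134268
```

Emit:
carry_out:
  rows:
    - [[0,0,-1,0,0,0],[0,0,-3,0,0,0],[0,0,-6,0,0,0],[0,0,-10,0,0,0],[0,0,-15,0,0,0],[0,0,-22,0,0,0],[0,0,-30,0,0,0],[0,0,-39,0,0,0],[0,0,-48,0,0,0],[0,0,-58,0,0,0],[0,0,-68,0,0,0],[0,0,-78,0,0,0],[0,0,-88,0,0,0],[0,0,-98,0,0,0],[0,0,-107,0,0,0],[0,0,-115,0,0,0],[0,0,-121,0,0,0],[0,0,-125,0,0,0],[0,0,-125,0,0,0],[0,0,-125,0,0,0]]
  grip_force: 30

```text
time: 14.25
position: [0.5318, 0.0647, 0.2241]
tool_rot: [0.812, 0.584, -0.0, -0.0]
ft_force: [0.9, -0.2, -2.2]
grip_width: 0.0498
```

Emit:
carry_out:
  rows:
    - [[0,0,0,0,0,0],[0,0,0,0,0,0],[0,0,0,0,0,0],[0,0,0,0,0,0],[0,0,0,0,0,0]]

```text
time: 14.75
position: [0.5319, 0.0647, 0.2242]
tool_rot: [0.812, 0.584, -0.0, -0.0]
ft_force: [-0.1, 0.2, -2.3]
grip_width: 0.0498
```

```bash
python3 st.py; python3 - <<'E'
from h import *
from rig import robot
for n in("scene","top"):
    c=robot.camera(n); np.savez(f"{n}3.npz",**c)
s=load("scene3.npz")["color"][100:260,220:380,::-1]; t=load("top3.npz")["color"][110:270,240:400,::-1]
cv2.imwrite("pics/lift.png",cv2.resize(np.hstack([s,t]),None,fx=2.5,fy=2.5,interpolation=cv2.INTER_CUBIC))
E
```

```text
t 14.75 rel clamp x,y mm 1.4 -128.4 r 128.4 ang -1.56 F clamp xyz -0.2 0.2 -2.3 z 0.2242 w 0.049824394127194166
```

View pics/lift.png

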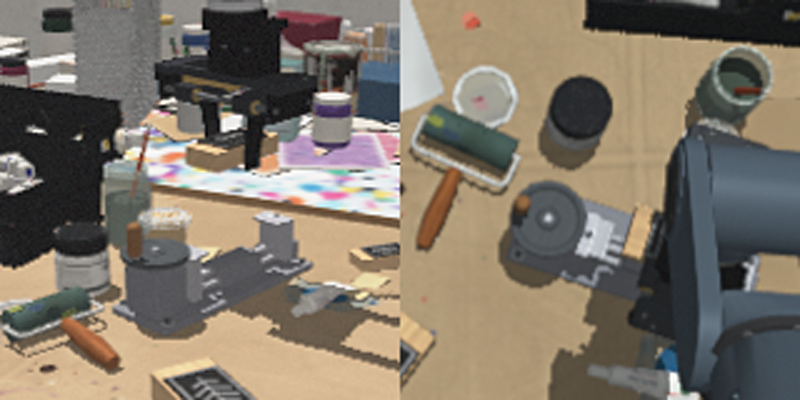

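The block is held between the fingers well above the empty bed (left panel about (230,150)). The wheel is still wound open, with its knob at (522,207) on the right panel, and the neighbours are in place. I'll check level numerically and then hand in.

```bash
python3 - <<'E'
from h import *
from rig import robot
for n in("top3.npz","scene3.npz"):
    c=load(n); W=cloud(c); P=W-ORG; x,y,z=P@CX,P@CY,W[...,2]; hsv=cv2.cvtColor(c["color"],cv2.COLOR_RGB2HSV)
    m=(abs(x)<.03)&(abs(y)<.07)&(z>.14)&(z<.2)&(hsv[...,1]>60)&(hsv[...,0]<25)
    print(n,m.sum(),"y",np.percentile(y[m],[2,98]).round(3),"z pct",np.percentile(z[m],[2,50,98]).round(4))
    if n[0]=="t": t=m&(z>.178); print(" tilt along x/y, rms:",np.polyfit(y[t],z[t],1).round(3),np.polyfit(x[t],z[t],1).round(3),t.sum())
    else:
        for lo in(-.06,-.03,0,.03):
            q=m&(y>lo)&(y<lo+.03)
            if q.sum()>8: print(" y",lo,"z range",np.percentile(z[q],[3,97]).round(4),q.sum())
c0,c3=load("top0.npz"),load("top3.npz")
W=cloud(c3);uv=(240+522/2.5-160,110+207/2.5);k=cast(c3,[uv],.122)[0]-WHEEL;print("knob ang",np.arctan2(k@CY,k@CX)+2*np.pi,np.hypot(k@CX,k@CY))
o=robot.get_obs();print(o["time"],o["grip_width"],o["ft_force"].round(1) if hasattr(o["ft_force"],"round") else o["ft_force"])
E
```

```text
top3.npz 195 y [0.036 0.056] z pct [0.1681 0.1858 0.1911]
 tilt along x/y, rms: [-0.093  0.19 ] [-0.02   0.186] 185
scene3.npz 263 y [-0.045  0.059] z pct [0.1631 0.1767 0.1868]
 y -0.06 z range [0.1648 0.1861] 39
 y -0.03 z range [0.1647 0.1811] 12
 y 0 z range [0.1634 0.1852] 38
 y 0.03 z range [0.1636 0.1863] 172
knob ang 7.96800005024866 0.028109061793443944
14.85 0.04950154814035885 [ 0.2  0.1 -1.7]
```

```bash
python3 - <<'E'
from rig import robot
print(robot.hand_in()); o=robot.get_obs(); print(o["time"],o["position"],o["grip_width"])
E
```

```text
the job is handed in; nothing more can be done
None
the job is handed in; nothing more can be done
```

The clamp is open and the arm is holding the block level in the air. The job is handed in; the hand-in gives no verdict, so success is not confirmed.

**Winding:** I gripped the crank knob and wound it anticlockwise about 7.6 rad. It stopped dead against 13 N at an estimated 7.76 rad, and the camera showed both jaws clear of the block.

**Lift:** I took the block by its long sides at 30 N and raised it straight up 125 mm. The fingers read 49.8 mm on the 50 mm block.

**Last checks:**
- **Height:** the block's top sits at about 0.186 m, so its centre is at about 0.173 m; 0.143 m was needed.
- **Level:** its lower edge rises about 1 mm over 90 mm, a tilt of roughly 1 degree. A line fitted over only the 20 mm of its top visible from above gave about 5 degrees, which I put down to depth noise.
- **Wheel:** the image of the knob gives about 7.97 rad, past the 7.8 stop and 0.2 above the arm's figure. That is within picture accuracy, and both mean fully open.
- **Other things:** in the last picture, the things in view near the clamp looked undisturbed. I did not measure them, and the far-left tube and pen were outside that crop.

The job used about 15 s of the 64 s.

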